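# Empty the offcut tray over the bin rim

### The job

Take the push stick off the grey offcut bin and lay it on the black rubber mat. Then lift the blue tray by its orange bar, hook its lip over the bin's yellow rim and, with that rim as the pivot, tip the tray over until every offcut is in the bin. Put the empty tray back, upright on its cork pad, and leave everything else on the bench undisturbed.

Things in the scene. Friction and masses are not known exactly. Their poses are not given: they have to be found in the camera images.
- bin: Open steel bin, grey with one yellow wall, fixed to the bench, 200 x 230 mm (its x, y), walls 6 mm thick, floor 6 mm. Origin: centre of its underside. Its yellow +x wall (facing roughly to the robot's right) and both y side walls are 100 mm high; the -x wall opposite the yellow one is 70 mm high.
- bin_rim (a point): Middle of the top outer edge of the bin's yellow +x wall, 100 mm above the bench, axes as the bin: +x points out of the bin, y along the rim. The rim is 230 mm long and the wall lies from x = -6 mm to 0. Hooked on it, the tray stands outside with its x axis the same way as the bin's.
- tray: Loose blue tray, about 0.4 kg, holding four offcuts; pours towards its -x. Origin: centre of its underside, +z up. Floor x = -75 to +70 mm, 130 mm wide, 4 mm thick; rear and side walls 50 mm high. At the front a 30 degree ramp rises inside (from x = -20 mm) to the top of an upright front wall 30 mm high; beyond it a lip slopes up outwards. It hangs about level from its bar.
- tray_pivot (a point): Corner under the tray's lip where it meets the front wall's outer face: (-75, 0, 31) mm in the tray, axes as the tray. The lip runs on 31 mm, to x = -106 mm, 15 degrees upwards, 130 mm wide, 4 mm thick. This corner goes on the bin rim, lip inside the bin, front wall outside; the tray can then turn about 100 degrees over the rim.
- tray_bar (a point): Middle of the round orange carrying bar: 12 mm in diameter, 130 mm long along the tray's y, at (0, 0, 112) mm in the tray, axes as the tray. It swivels between lightly closed fingers (about 12 N). When the tray is tipped right over, its rear wall stands close above the bar, so the gripper must by then lean about 40 degrees over the bin, the way the tray tips.
- pad: Cork pad on which the tray stands at the start, fixed, 200 x 170 mm (its x, y), 10 mm thick. Origin: centre of its underside. Pad and mat may change sides.
- mat: Black rubber mat for tools, fixed, empty at the start, 160 x 340 mm (its x, y), 4 mm thick. Origin: centre of its underside.
- stick: Yellow and black wooden push stick, 26 mm wide (its x), about 300 mm long (its y, from -140 to +161), 18 mm thick, about 110 g. Origin: underside at mid-length. At the start it lies flat across the bin mouth on the 100 mm high side walls.
- rebated_offcut: Pale wooden offcut with a rebate, 36 x 30 x 24 mm, in the tray. Origin: centre of its underside.
- block_offcut: Brown wooden block offcut, 34 x 36 x 22 mm, in the tray. Origin: centre of its underside.
- dowel_offcut: Pale dowel offcut, 20 mm in diameter, 40 mm long, lying in the tray. Origin: on its surface at mid-length, underneath at the start.
- square_offcut: Dark wooden offcut, 26 x 30 x 12 mm, in the tray. Origin: centre of its underside.
- glue: Yellow glue bottle, 56 mm in diameter, 120 mm high, standing. Leave alone. Origin: centre of its underside.
- sanding_block: Cork sanding block, 110 x 65 x 31 mm. Leave alone. Origin: centre of its underside.
- pencil_pot: Aluminium pot, 72 mm in diameter, 100 mm high. Leave alone. Origin: centre of its underside.
- mallet: Wooden mallet lying down, head 70 x 110 x 55 mm, handle 220 mm long towards its +x. Leave alone. Origin: under the middle of the head.
- tape_measure: Black and orange tape measure, 70 x 42 x 50 mm. Leave alone. Origin: centre of its underside.
There are look-alikes about, which are no part of the job. What is shaped like the rebated_offcut but green or red is not meant. Leave any red look-alike of the tray alone.

How it is judged:
By the outcome, as a careful person would: the job done as asked, in the order asked, and still so for the second after the job is handed in, with the robot touching nothing.
It also fails if it takes over 72 s, if anything falls off the work surface, if the arm or the gripper's body presses on something with over 40 N, if the wrist force passes 120 N, or if a joint passes its speed limit or range.

### The arm

A 7-joint arm with a two-finger parallel gripper is mounted at the origin on the work surface. World frame = base frame: x ahead of the robot, y to its left, z up, the work surface at z = 0. Lengths are in mm, angles in rad, forces in N, time in s.
With the tool pointing down it reaches from about 425 to 925 mm from the base axis. Payload 6.8 kg.
Tool frame: the origin (TCP) lies midway between the tips of the shut fingers; the grasp point (between the pads) lies 19 mm behind it (bot.tcp_to_grasp is the distance from the TCP to the grasp point, in mm); z points along the fingers, y is the direction in which the jaws open and shut (so a half turn about z gives the same grasp; the last joint's range is limited). The gripper opens to 88 mm and grips with 3 to 60 N. Pads are 20 mm wide; open, the fingers measure 115 mm over their backs; the gripper's body (75 mm by 178 mm) begins 61 mm behind the grasp point.
Start: joints at [-1.307, 0.477, 0.022, 1.555, -0.011, 1.109, -0.083], TCP at [245.22, 628.899, 222.664] pointing down, gripper open.
Joint ranges: [-2.96, 2.96], [-0.34, 2.1], [-1.41, 1.46], [0.24, 2.44], [-1.37, 4.51], [0.17, 1.92], [-2.96, 2.96]. Speed limits (rad/s): [2.39, 2.39, 3.14, 3.14, 3.14, 3.14, 3.14].

### API

Orientations are given as a unit quaternion [w, x, y, z].
In Python, from rig import bot gives the robot as it stands.
- The arm moves only by the tool drive_tool, never from a script. Its argument "motion" is one flat list of numbers, 6 for each row, row after row: the shift along the tool's x, y, z in units of 300 mm (1.0 is 300 mm), then the turn, a rotation vector about the tool's x, y, z in units of pi/4 rad (1.0 is pi/4 rad). A call has 1 to 12 rows; each row is the pose to reach, as a shift and turn from the pose commanded when the call began, along the tool's axes at that moment; what a row does not reach only later rows make up. A row lasts 1/8 s, in which the tool goes at most 62.5 mm and 10.7 degrees, less where a joint would pass 70% of its speed; a pose out of reach is approached as far as the arm can. A call with a number of a shift or a turn outside -1 to 1 is refused whole. A call with a gripper value outside its range is refused whole. "fingers" is the finger opening in mm, from 0 to 87.8, set as the call begins (left out, the last holds). The fingers move at their own pace and stop on an object; the grip force is fixed at half the most. Time passes only in rows, so rows that repeat a pose let the fingers close. It gives the time, the measured TCP pose, the force and the opening at its end, in the units of the state.
- bot.get_obs(): the state, without advancing time (a new reading comes with each control period).
- bot.capture(name): name is "scene" or "side" or "wrist"; returns (picture, depth): 420x560x3 uint8, blue, green, red; 420x560 float32, mm along the optical axis (not along the pixel's ray), 0 where there is no reading.
- bot.camera_params(name): a dict with "K" (3x3 intrinsics, pixels), "pose" (4x4, takes a point from camera to world coordinates). Camera axes: x right, y down, z forward; pixel columns grow to the right and rows downward; lengths in mm; the calibration is good to about 2 mm. The wrist camera is an equidistant fisheye: a pixel r from the principal point sees the ray r / f radians off the axis. A picture is of the moment at which its call begins: read the wrist's pose just before it. camera_params takes no time and is no camera call; for the wrist camera it gives the pose at the moment of the call.
- bot.job_done(): hands the job in, once; it reports no verdict.
The state is a dict: "t": time; "joint_positions": joint angles; "qvel": joint speeds; "joint_torque": joint torques, N m; "eef_pos": TCP position; "ee_rot": TCP orientation; "wrist_force": force on the tool from outside, world axes, zero at the start; "torque": the same for the moment, N m; "grip_width": finger opening in mm.
Only numpy, scipy, OpenCV 4.12 (cv2) and the standard library are available. Lean on these libraries where they do the work, as an engineer would, in place of code of your own. Each camera call takes 0.05 s, during which the arm holds its last target. There are 200 camera calls.

## Working session

There is one attempt and no reset: what is moved stays moved. The work goes in short steps, Python scripts to look and compute and a tool call to move; the robot and the scene stay as the last step left them, time stands still between calls to the robot, and variables do not carry over. Pictures are saved under pics/ and viewed, about 8 in all and at most 12, crops included, and the job is handed in when it is done.

Besides the shell and the picture viewer there is one more tool, called after "Emit:" as name(argument=value, ...), one argument or row to a line, values as JSON. drive_tool: Moves the arm, as the interface text tells. Its arguments: {"type":"object","properties":{"motion":{"type":"array"},"fingers":{"type":"number"}},"required":["motion"]}

```bash
ls; mkdir -p pics
cat > h.py <<'E'
import numpy as np, cv2, pickle
from rig import bot
from scipy.spatial.transform import Rotation as R
def grab(n):
    P=bot.camera_params(n); im,d=bot.capture(n); pickle.dump((P,im,d),open(f'pics/{n}.pkl','wb')); return P,im,d
def load(n): return pickle.load(open(f'pics/{n}.pkl','rb'))
def cloud(P,d):
    K=np.array(P['K']);T=np.array(P['pose']);v,u=np.mgrid[:d.shape[0],:d.shape[1]]
    c=np.stack([(u-K[0,2])/K[0,0]*d,(v-K[1,2])/K[1,1]*d,d],-1)
    return c@T[:3,:3].T+T[:3,3]
E
python3 - <<'E'
from h import *
o=bot.get_obs();print(o['t'],o['eef_pos'],o['ee_rot'],o['grip_width'],bot.tcp_to_grasp)
for n in('scene','side'):
    P,im,d=grab(n);cv2.imwrite(f'pics/{n}.png',im);print(n,np.array(P['K']).round(1).tolist(),np.array(P['pose']).round(3).tolist(),(d>0).mean())
E
```

```text
pics
0.0 [245.01275738 628.34329425 221.70441676] [-1.12366414e-04  1.84814225e-01  9.82773085e-01 -8.68031309e-04] 87.85273138087098 18.700000000000003
scene [[400.5, 0.0, 278.1], [0.0, 400.5, 210.8], [0.0, 0.0, 1.0]] [[0.087, 0.845, -0.528, 1074.546], [0.996, -0.077, 0.04, -75.562], [-0.007, -0.53, -0.848, 1050.756], [0.0, 0.0, 0.0, 1.0]] 0.9960544217687075
side [[434.2, 0.0, 277.4], [0.0, 434.2, 211.6], [0.0, 0.0, 1.0]] [[0.919, -0.273, 0.283, 163.762], [-0.393, -0.668, 0.631, -751.738], [0.017, -0.692, -0.722, 947.509], [0.0, 0.0, 0.0, 1.0]] 0.9958715986394557
```

Run:
```python
from h import *
a=cv2.imread('pics/scene.png');b=cv2.imread('pics/side.png')
c=np.hstack([a,b]);cv2.imwrite('pics/s1.png',cv2.resize(a,(784,588)));
```

```text
(no output)
```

View pics/scene.png

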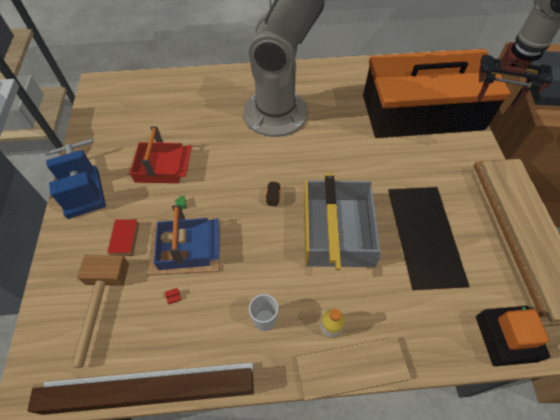

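View pics/side.png

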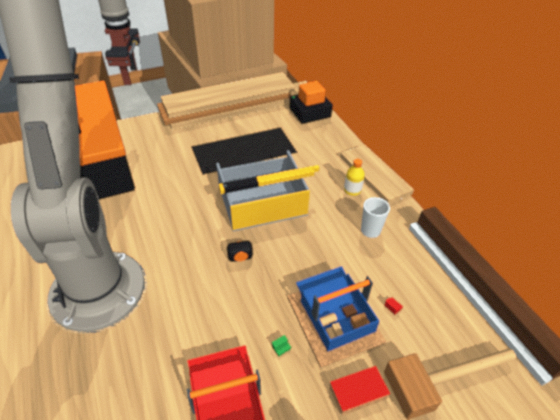

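The scene view shows the blue tray with its orange bar at (187,243), on the cork pad with its lip towards the bin. The bin is at (340,222), its yellow wall on the left, with the stick across it. The mat is at (428,237). Look-alikes: the red tray at (162,162), the green offcut at (181,203) and the red offcut at (173,296); none of them is meant. Only (187,243) is blue with a bar, and the side view shows four offcuts in it.

```bash
cat > m.py <<'E'
from h import *
def rect(p):
    (c,s,a)=cv2.minAreaRect(p[:,:2].astype(np.float32)); return np.round(c,1),np.round(s,1),round(a,1),len(p)
W=[]
for n in('scene','side'):
    P,im,d=load(n);X=cloud(P,d);hsv=cv2.cvtColor(im,cv2.COLOR_BGR2HSV);H,S,V=[hsv[...,i].astype(int) for i in range(3)];z=X[...,2]
    x,y=X[...,0],X[...,1]
    def reg(x0,x1,y0,y1):return (x>x0)&(x<x1)&(y>y0)&(y<y1)
    if n=='scene':
        t=X[210:240,225:290].reshape(-1,3);print('bench z',np.median(t[:,2]))
        for nm,u,v in(('bin',340,222),('tray',187,243),('mat',428,237),('glue',332,320),('tape',273,193)):print(nm,X[v,u].round())
    blue=(H>105)&(H<125)&(S>120)
    ye=(H>20)&(H<32)&(S>170)&(V>120)
    og=(H>5)&(H<18)&(S>170)&(V>120)
    bl=V<60
    yr={}
    for nm,m in(('yellow>95',ye&(z>94)&(z<108)&reg(300,900,-100,300)),('yellowstick>110',ye&(z>110)&(z<130)&reg(300,900,-100,300)),
      ('bin z95-106 grey',(S<90)&(z>94)&(z<106)&reg(350,900,-80,300)),
      ('blue',blue&reg(350,900,-500,-50)),('blue top',blue&(z>52)&(z<68)&reg(350,900,-500,-50)),('bar',og&(z>100)&(z<150)&reg(400,900,-500,-50)),
      ('mat',bl&(z<20)&(z>-10)&reg(300,900,120,480)),('stick any',(z>112)&(z<130)&reg(300,800,-80,250))):
        m=cv2.morphologyEx(m.astype(np.uint8),cv2.MORPH_OPEN,np.ones((2,2),np.uint8))>0
        k,l,st,_=cv2.connectedComponentsWithStats(m.astype(np.uint8))
        if k<2: print(n,nm,'none');continue
        i=1+np.argmax(st[1:,4]); 
        p=X[m if 'grey' in nm else l==i];print(n,nm,rect(p),'z',np.percentile(p[:,2],[5,50,95]).round(1))
E
python3 m.py
```

```text
bench z 0.9615498541763827
bin [482. 156.   8.]
tray [ 515. -300.   16.]
mat [555. 406.   6.]
glue [801.  71. 101.]
tape [388. -38.  53.]
scene yellow>95 none
scene yellowstick>110 none
scene bin z95-106 grey (array([571.8, 127.4]), array([253.4, 557. ]), 66.6, 421) z [ 83.8  97.1 102.6]
scene blue (array([ 774.9, -204.8]), array([643.9, 106.4]), 13.9, 789) z [14.5 33.7 53.4]
scene blue top (array([ 590.5, -367.2]), array([12.2,  1.8]), 83.7, 10) z [52.5 56.5 61.6]
scene bar (array([ 778.2, -211.9]), array([650.8,  46.4]), 20.6, 118) z [123.6 127.8 131.5]
scene mat (array([771.3, 272.2]), array([290.6, 876. ]), 59.4, 5210) z [1.8 5.1 8.6]
scene stick any (array([692.5,  74.8]), array([ 80.7, 817.2]), 74.2, 904) z [  8.5 118.7 121.9]
side yellow>95 (array([578.1,  34.5]), array([ 7.5, 69.3]), 83.8, 58) z [88.9 94.8 98.9]
side yellowstick>110 (array([ 348.5, -281.7]), array([995.7, 169.8]), 58.9, 419) z [107.  115.9 119.4]
side bin z95-106 grey (array([601.5, 137.2]), array([387.5, 411.1]), 83.6, 230) z [  1.7  97.5 101.6]
side blue (array([ 413.5, -504.1]), array([676.3, 193.2]), 60.7, 2646) z [12.8 39.1 59.5]
side blue top (array([ 527.1, -379.2]), array([ 14.6, 129.4]), 87.8, 161) z [44.5 52.7 60.3]
side bar (array([ 371.5, -476.4]), array([683.4,  94.6]), 45.1, 213) z [ 27.6 124.3 128.6]
side mat (array([ 447.3, -147.8]), array([1289.9,  341.7]), 79.7, 2363) z [-0.4  3.   6.4]
side stick any (array([ 340.7, -197.7]), array([1130.7,  272.9]), 58.7, 716) z [109.  116.4 119.6]
```

```bash
cat > m2.py <<'E'
from h import *
def onplane(P,uv,z):
    K=np.array(P['K']);T=np.array(P['pose']);uv=np.asarray(uv,float).reshape(-1,2)
    r=np.c_[(uv-K[:2,2])/[K[0,0],K[1,1]],np.ones(len(uv))]@T[:3,:3].T
    return T[:3,3]+r*((z-T[2,3])/r[:,2])[:,None]
def comp(m):
    k,l,st,_=cv2.connectedComponentsWithStats(m.astype(np.uint8));return l==1+np.argmax(st[1:,4])
def rect(p):
    (c,s,a)=cv2.minAreaRect(p[:,:2].astype(np.float32)); return np.round(c,1),np.round(s,1),round(a,1)
def prep(n):
    P,im,d=load(n);X=cloud(P,cv2.medianBlur(d,5));h=cv2.cvtColor(im,cv2.COLOR_BGR2HSV).astype(int)
    return P,im,X,h[...,0],h[...,1],h[...,2]
def pca(p):
    c=p.mean(0);w=np.linalg.svd(p-c,full_matrices=False)[2][0];t=(p-c)@w
    return c.round(1),w.round(3),np.percentile(t,[1,99]).round(1)
if __name__=='__main__':
  for n in('scene','side'):
    P,im,X,H,S,V=prep(n);x,y,z=X[...,0],X[...,1],X[...,2]
    reg=lambda a,b,c,d:(x>a)&(x<b)&(y>c)&(y<d)
    out={'mat':(comp((V<60)&(z<20)&reg(350,800,150,480)),4),'stick':(comp((z>109)&(z<135)&reg(350,750,-60,250)),118),
     'bluetop':(comp((H>105)&(H<125)&(S>120)&(z>50)&(z<75)&reg(400,700,-450,-150)),None),
     'bar':(comp((H>5)&(H<18)&(S>160)&(z>105)&(z<150)&reg(400,700,-450,-150)),None),
     'yellow':(comp((H>20)&(H<32)&(S>140)&(z<103)&(z>5)&reg(350,750,-60,60)),None),
     'cork':(comp((z>5)&(z<18)&(S>60)&(H<20)&reg(400,700,-450,-150)),10)}
    for k,(m,zz) in out.items():
        uv=np.argwhere(m)[:,::-1];p=X[m];print(n,k,len(p),'z',np.percentile(p[:,2],[2,50,98]).round(1),'pca',*pca(p[:,:2]))
        if zz: print('   plane',*rect(onplane(P,uv,zz)))
    # bin side walls/rim: z 92..106
    m=(z>93)&(z<107)&reg(350,750,-60,260);p=X[m];print(n,'rim',len(p),rect(p),np.percentile(p,[1,99],axis=0).round(0).tolist())
    m=(H>105)&(H<125)&(S>120)&reg(400,700,-450,-150)&(z>5)&(z<75);p=X[m];print(n,'blue all',rect(p),np.percentile(p,[1,99],axis=0).round(0).tolist())
E
python3 m2.py
```

```text
scene mat 5232 z [3.6 5.1 6.4] pca [557.4 400.1] [ 1.    -0.023] [-175.2  150.7]
   plane [544.  401.1] [156.1 333.7] 88.1
scene stick 918 z [112.2 118.4 120. ] pca [532.1 113.3] [ 0.995 -0.098] [-151.4  138.8]
   plane [526.8 113.7] [ 27.4 299.8] 84.1
scene bluetop 139 z [50.1 51.7 53.1] pca [ 526.6 -212.2] [1.    0.009] [-58.6  57.8]
scene bar 148 z [123.3 126.7 128.4] pca [ 523.1 -309.5] [1.   0.01] [-60.2  63.3]
scene yellow 242 z [ 7.3 69.7 98.9] pca [513.7  46. ] [ 0.995 -0.102] [-127.9   96.4]
scene cork 622 z [ 5.2 10.4 13.6] pca [ 575.9 -323.8] [-0.348 -0.938] [-112.8  119.1]
   plane [ 520.8 -305.7] [203.3 172.9] 88.6
scene rim 494 (array([580.5, 117.7]), array([231.9, 418.7]), 71.4) [[385.0, 36.0, 93.0], [653.0, 241.0, 106.0]]
scene blue all (array([ 526.5, -292.1]), array([122.4, 169.8]), 0.6) [[466.0, -363.0, 14.0], [587.0, -208.0, 57.0]]
side mat 2372 z [1.4 3.  4.4] pca [539.1 395.4] [-0.999  0.041] [-164.9  157. ]
   plane [542.8 394.1] [146.7 327.6] 88.3
side stick 811 z [109.4 116.5 118.3] pca [517.6 109.2] [-0.995  0.1  ] [-152.1  137.6]
   plane [525.  104.9] [ 36.4 298.7] 83.7
side bluetop 296 z [50.3 55.4 60.4] pca [ 530.1 -361.7] [-0.977 -0.213] [-72.  68.]
side bar 237 z [118.9 126.  128.4] pca [ 532.7 -314.7] [-1.    -0.009] [-58.5  67.9]
side yellow 1808 z [ 9.7 58.  97.7] pca [497.4  43.6] [-0.995  0.104] [-114.7  109.9]
side cork 1630 z [ 5.6  9.8 12.5] pca [ 486.3 -352. ] [ 0.589 -0.808] [-133.   107.6]
   plane [ 519.5 -308.8] [206.8 171.1] 88.3
side rim 555 (array([587.8, 112.8]), array([231.4, 411.8]), 72.3) [[383.0, 33.0, 93.0], [664.0, 211.0, 107.0]]
side blue all (array([ 526.5, -296. ]), array([131.4, 174.7]), 0.5) [[462.0, -383.0, 13.0], [590.0, -211.0, 59.0]]
```

```bash
cat > plan.py <<'E'
import numpy as np, json, os, sys
from scipy.spatial.transform import Rotation as R, Slerp
F='cmd.json'
def tool(yaw,lean=0):
    # jaw y along yaw (deg, world); lean deg: body goes towards the jaw direction
    y0=np.array([np.cos(np.radians(yaw)),np.sin(np.radians(yaw)),0]);z0=np.array([0,0,-1.]);x0=np.cross(y0,z0)
    return R.from_rotvec(np.radians(lean)*np.cross([0,0,1],y0))*R.from_matrix(np.c_[x0,y0,z0])
def get():
    if not os.path.exists(F): return np.array([245.22,628.899,222.664]),R.from_quat([.184814,.982773,0,0])
    d=json.load(open(F));return np.array(d['p']),R.from_quat(d['q'])
def put(p,r): json.dump({'p':list(p),'q':list(r.as_quat())},open(F,'w'))
def resync():
    from rig import bot;o=bot.get_obs();q=o['ee_rot'];put(np.array(o['eef_pos']),R.from_quat([q[1],q[2],q[3],q[0]]))
def rows(poses,smooth=False):
    """poses: list of (pos,R) per row"""
    p0,r0=get();out=[]
    for p,r in poses:
        out.append(np.r_[r0.inv().apply(np.asarray(p)-p0)/300,(r0.inv()*r).as_rotvec()/(np.pi/4)].round(3)+0.)
    a=np.array(out);assert abs(a).max()<=1 and len(a)<=12,(abs(a).max(),len(a))
    print(json.dumps(a.ravel().tolist()))
    l=a[-1];put(p0+r0.apply(l[:3]*300),r0*R.from_rotvec(l[3:]*np.pi/4))
def seg(p0,r0,p1,r1,n,ease=True):
    t=np.arange(1,n+1)/n
    if ease:t=(1-np.cos(np.pi*t))/2
    s=Slerp([0,1],R.concatenate([r0,r1]));return [(np.asarray(p0)+(np.asarray(p1)-p0)*k,s(k)) for k in t]
def go(*wps):
    p,r=get();L=[]
    for q,rr,n in wps: L+=seg(p,r,q,rr,n);p,r=np.asarray(q,float),rr
    rows(L)
E
python3 - <<'E'
from m2 import *
P,im,X,H,S,V=prep('scene');x,y,z=X[...,0],X[...,1],X[...,2]
m=(z>40)&(x>-50)&(x<420)&(y>180)&(y<560);p=X[m]
print('toolbox',np.percentile(p,[1,50,99],axis=0).round())
import plan
plan.go([330,560,330],plan.tool(84.3),4),([480,360,340],plan.tool(84.3),8)
E
python3 - <<'E'
from plan import *
E
true
```

```text
toolbox [[-46. 194.  43.]
 [128. 427. 175.]
 [407. 558. 345.]]Traceback (most recent call last):
  File "<stdin>", line 6, in <module>
  File "plan.py", line 28, in go
    for q,rr,n in wps: L+=seg(p,r,q,rr,n);p,r=np.asarray(q,float),rr
                          ~~~^^^^^^^^^^^^
  File "plan.py", line 25, in seg
    s=Slerp([0,1],R.concatenate([r0,r1]));return [(np.asarray(p0)+(np.asarray(p1)-p0)*k,s(k)) for k in t]
                  ~~~~~~~~~~~~~^^^^^^^^^
  File "scipy/spatial/transform/_rotation.pyx", line 2454, in scipy.spatial.transform._rotation.Rotation.concatenate
TypeError: input must contain Rotation objects only
```

Run:
```python
import plan
plan.go(([400,540,330],plan.tool(84.3),5),([470,400,340],plan.tool(84.3),5))
plan.go(([525,125,340],plan.tool(84.3),8))
```

```text
[-0.056, -0.008, -0.034, 0.0, 0.0, -0.033, -0.203, -0.031, -0.124, 0.0, 0.0, -0.12, -0.385, -0.058, -0.234, 0.0, 0.0, -0.227, -0.532, -0.08, -0.324, 0.0, 0.0, -0.314, -0.588, -0.089, -0.358, 0.0, 0.0, -0.347, -0.625, -0.122, -0.361, 0.0, 0.0, -0.347, -0.722, -0.21, -0.369, 0.0, 0.0, -0.347, -0.842, -0.318, -0.38, 0.0, 0.0, -0.347, -0.938, -0.405, -0.388, 0.0, 0.0, -0.347, -0.975, -0.439, -0.391, 0.0, 0.0, -0.347]
[-0.01, -0.034, 0.0, 0.0, 0.0, 0.0, -0.04, -0.131, 0.0, 0.0, 0.0, 0.0, -0.084, -0.276, 0.0, 0.0, 0.0, 0.0, -0.137, -0.447, 0.0, 0.0, 0.0, 0.0, -0.189, -0.618, 0.0, 0.0, 0.0, 0.0, -0.234, -0.763, 0.0, 0.0, 0.0, 0.0, -0.263, -0.86, 0.0, 0.0, 0.0, 0.0, -0.274, -0.894, 0.0, 0.0, 0.0, 0.0]
```

Emit:
drive_tool(
  motion=[-0.056, -0.008, -0.034, 0, 0, -0.033, -0.203, -0.031, -0.124, 0, 0, -0.12, -0.385, -0.058, -0.234, 0, 0, -0.227, -0.532, -0.08, -0.324, 0, 0, -0.314, -0.588, -0.089, -0.358, 0, 0, -0.347, -0.625, -0.122, -0.361, 0, 0, -0.347, -0.722, -0.21, -0.369, 0, 0, -0.347, -0.842, -0.318, -0.38, 0, 0, -0.347, -0.938, -0.405, -0.388, 0, 0, -0.347, -0.975, -0.439, -0.391, 0, 0, -0.347],
  fingers=60,
)

```text
t: 1.35
eef_pos: [470.3, 397.6, 339.4]
ee_rot: [-0.0, 0.051, 0.999, -0.001]
wrist_force: [-0.1, -0.5, 0.5]
grip_width: 59.9
```

Emit:
drive_tool(
  motion=[-0.01, -0.034, 0, 0, 0, 0, -0.04, -0.131, 0, 0, 0, 0, -0.084, -0.276, 0, 0, 0, 0, -0.137, -0.447, 0, 0, 0, 0, -0.189, -0.618, 0, 0, 0, 0, -0.234, -0.763, 0, 0, 0, 0, -0.263, -0.86, 0, 0, 0, 0, -0.274, -0.894, 0, 0, 0, 0],
)

```text
t: 2.35
eef_pos: [524.9, 124.6, 339.7]
ee_rot: [-0.0, 0.05, 0.999, 0.0]
wrist_force: [-0.6, -0.0, 0.6]
grip_width: 59.9
```

```bash
cat >> h.py <<'E'
def wrist_rays(P,shape=(420,560)):
    K=np.array(P['K']);v,u=np.mgrid[:shape[0],:shape[1]]
    a=(u-K[0,2])/K[0,0];b=(v-K[1,2])/K[1,1];th=np.hypot(a,b)+1e-9
    return np.stack([np.sin(th)*a/th,np.sin(th)*b/th,np.cos(th)],-1)
def wcloud(P,d):
    r=wrist_rays(P,d.shape);T=np.array(P['pose']);c=r*(d/np.maximum(r[...,2],.05))[...,None]
    return c@T[:3,:3].T+T[:3,3]
E
python3 - <<'E'
from h import *
P,im,d=grab('wrist');cv2.imwrite('pics/w1.png',im);print(np.array(P['K']).round(1).tolist(),np.array(P['pose']).round(2).tolist())
X=wcloud(P,cv2.medianBlur(d,5))
np.save('pics/X.npy',X)
E
```

```text
[[325.2, 0.0, 277.3], [0.0, 325.2, 206.3], [0.0, 0.0, 1.0]] [[0.1, 0.96, 0.25, 456.1], [1.0, -0.1, -0.02, 132.67], [0.0, 0.25, -0.97, 501.36], [0.0, 0.0, 0.0, 1.0]]
```

View pics/w1.png

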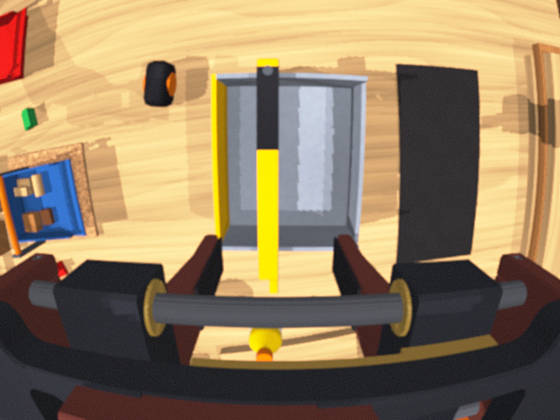

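Stick, bin (yellow wall at cols 212–228, rows 75–238) and mat are all clear from the wrist. Next I cast rays for the stick outline, the rim's outer edge and the mat.

Run:
```python
from m2 import *
P,im,d=load('wrist');r=wrist_rays(P);T=np.array(P['pose']);r=r@T[:3,:3].T
def pl(vu,z):
    q=r[vu[:,0],vu[:,1]];return (T[:3,3]+q*((z-T[2,3])/q[:,2])[:,None])[:,:2]
h=cv2.cvtColor(im,cv2.COLOR_BGR2HSV).astype(int);H,S,V=h[...,0],h[...,1],h[...,2]
X=wcloud(P,cv2.medianBlur(d,5));z=X[...,2]
ye=(H>22)&(H<33)&(S>170)
y1=ye.copy();y1[:,:205]=0;y1[:,240:]=0;y1[245:]=0;y1=comp(y1)
e=np.array([[v,np.where(y1[v])[0].min()] for v in np.unique(np.where(y1)[0])][4:-4])
p=pl(e,100);c,w,t=pca(p);print('rim outer',c,w,t,'ends',c+w*t[0],c+w*t[1], 'rms',np.std((p-c)@[-w[1],w[0]]))
ys=ye.copy();ys[:,:248]=0;ys[:,290:]=0;ys[295:]=0;ys=comp(ys[...]);p=pl(np.argwhere(ys),118);print('stick yellow',rect(p))
m=(z>106)&(z<130)&ys|((z>108)&(z<128)&(V<70));m[:,:240]=0;m[:,295:]=0;m[:50]=0;m[240:]=0
p=pl(np.argwhere(m),118);print('stick upper',rect(p),'z',np.median(z[m]))
pp=pl(np.argwhere(y1|False),100)
m=(V<60)&(S<120)&(z<15);m[:,:390]=0;m[:,490:]=0;m[:60]=0;m[265:]=0;m=comp(m);p=pl(np.argwhere(m),4);print('mat',rect(p),'z',np.median(z[m]))
# rim points depth
m=(z>96)&(z<104);m[:,:205]=0;m[:,375:]=0;m[265:]=0;p=X[m];print('rim cloud',rect(p))
```

```text
rim outer [488.2  48.2] [ 0.995 -0.103] [-95.6  98.6] ends [393.078   58.0468] [586.307   38.0442] rms 0.4654209354976761
stick yellow (array([580.7, 108.3]), array([ 24.1, 187.7]), 84.3)
stick upper (array([494.2, 117.4]), array([ 24.4, 208.6]), 84.1) z 117.65851679847219
mat (array([546.3, 401.6]), array([153.6, 336.2]), 88.2) z 3.867945796929604
rim cloud (array([510. , 141.9]), array([195., 234.]), 84.1)
```

Run:
```python
import plan
plan.go(([526,113.7,103],plan.tool(84.2),9))
plan.go(([526,113.7,103],plan.tool(84.2),5),([526,113.7,165],plan.tool(84.2),5))
```

```text
[0.0, -0.001, 0.024, 0.0, 0.0, 0.0, -0.001, -0.004, 0.092, 0.0, 0.0, 0.0, -0.002, -0.009, 0.197, 0.0, 0.0, 0.001, -0.003, -0.015, 0.326, 0.0, 0.0, 0.001, -0.004, -0.022, 0.464, 0.0, 0.0, 0.001, -0.005, -0.028, 0.592, 0.0, 0.0, 0.002, -0.006, -0.033, 0.697, 0.0, 0.0, 0.002, -0.006, -0.036, 0.766, 0.0, 0.0, 0.002, -0.007, -0.037, 0.79, 0.0, 0.0, 0.003]
[0.0, 0.0, 0.0, 0.0, 0.0, 0.0, 0.0, 0.0, 0.0, 0.0, 0.0, 0.0, 0.0, 0.0, 0.0, 0.0, 0.0, 0.0, 0.0, 0.0, 0.0, 0.0, 0.0, 0.0, 0.0, 0.0, 0.0, 0.0, 0.0, 0.0, 0.0, 0.0, -0.02, 0.0, 0.0, 0.0, 0.0, 0.0, -0.072, 0.0, 0.0, 0.0, 0.0, 0.0, -0.135, 0.0, 0.0, 0.0, 0.0, 0.0, -0.187, 0.0, 0.0, 0.0, 0.0, 0.0, -0.207, 0.0, 0.0, 0.0]
```

Emit:
drive_tool(
  motion=[0, -0.001, 0.024, 0, 0, 0, -0.001, -0.004, 0.092, 0, 0, 0, -0.002, -0.009, 0.197, 0, 0, 0.001, -0.003, -0.015, 0.326, 0, 0, 0.001, -0.004, -0.022, 0.464, 0, 0, 0.001, -0.005, -0.028, 0.592, 0, 0, 0.002, -0.006, -0.033, 0.697, 0, 0, 0.002, -0.006, -0.036, 0.766, 0, 0, 0.002, -0.007, -0.037, 0.79, 0, 0, 0.003],
)

```text
t: 3.52
eef_pos: [524.6, 115.4, 101.1]
ee_rot: [-0.002, 0.049, 0.999, -0.0]
wrist_force: [0.3, -0.1, -0.7]
grip_width: 59.9
```

Emit:
drive_tool(
  motion=[0, 0, 0, 0, 0, 0, 0, 0, 0, 0, 0, 0, 0, 0, 0, 0, 0, 0, 0, 0, 0, 0, 0, 0, 0, 0, 0, 0, 0, 0, 0, 0, -0.02, 0, 0, 0, 0, 0, -0.072, 0, 0, 0, 0, 0, -0.135, 0, 0, 0, 0, 0, -0.187, 0, 0, 0, 0, 0, -0.207, 0, 0, 0],
  fingers=0,
)

```text
t: 4.78
eef_pos: [526.7, 113.8, 166.5]
ee_rot: [0.001, 0.051, 0.999, 0.0]
wrist_force: [-0.1, 0.5, -1.1]
grip_width: 25.6
```

Run:
```python
import plan
plan.go(([544.5,400,150],plan.tool(88.1),11))
plan.go(([544.5,400,7],plan.tool(88.1),9),([544.5,400,7],plan.tool(88.1),1))
plan.go(([544.5,400,7],plan.tool(88.1),3),([544.5,400,250],plan.tool(88.1),8))
```

```text
[0.001, 0.019, 0.001, 0.0, 0.0, -0.002, 0.003, 0.076, 0.004, 0.0, 0.0, -0.007, 0.006, 0.165, 0.009, 0.0, 0.0, -0.015, 0.01, 0.279, 0.015, 0.0, 0.0, -0.025, 0.015, 0.41, 0.022, 0.0, 0.0, -0.037, 0.02, 0.546, 0.029, 0.0, 0.0, -0.05, 0.025, 0.676, 0.036, 0.0, 0.0, -0.062, 0.03, 0.791, 0.042, 0.0, 0.0, -0.072, 0.033, 0.88, 0.046, 0.0, 0.0, -0.08, 0.035, 0.936, 0.049, 0.0, 0.0, -0.085, 0.036, 0.956, 0.05, 0.0, 0.0, -0.087]
[0.0, 0.0, 0.014, 0.0, 0.0, 0.0, 0.0, 0.0, 0.056, 0.0, 0.0, 0.0, 0.0, 0.0, 0.119, 0.0, 0.0, 0.0, 0.0, 0.0, 0.197, 0.0, 0.0, 0.0, 0.0, 0.0, 0.28, 0.0, 0.0, 0.0, 0.0, 0.0, 0.358, 0.0, 0.0, 0.0, 0.0, 0.0, 0.421, 0.0, 0.0, 0.0, 0.0, 0.0, 0.463, 0.0, 0.0, 0.0, 0.0, 0.0, 0.477, 0.0, 0.0, 0.0, 0.0, 0.0, 0.477, 0.0, 0.0, 0.0]
[0.0, 0.0, 0.0, 0.0, 0.0, 0.0, 0.0, 0.0, 0.0, 0.0, 0.0, 0.0, 0.0, 0.0, 0.0, 0.0, 0.0, 0.0, 0.0, 0.0, -0.031, 0.0, 0.0, 0.0, 0.0, 0.0, -0.119, 0.0, 0.0, 0.0, 0.0, 0.0, -0.25, 0.0, 0.0, 0.0, 0.0, 0.0, -0.405, 0.0, 0.0, 0.0, 0.0, 0.0, -0.56, 0.0, 0.0, 0.0, 0.0, 0.0, -0.691, 0.0, 0.0, 0.0, 0.0, 0.0, -0.779, 0.0, 0.0, 0.0, 0.0, 0.0, -0.81, 0.0, 0.0, 0.0]
```

Emit:
drive_tool(
  motion=[0.001, 0.019, 0.001, 0, 0, -0.002, 0.003, 0.076, 0.004, 0, 0, -0.007, 0.006, 0.165, 0.009, 0, 0, -0.015, 0.01, 0.279, 0.015, 0, 0, -0.025, 0.015, 0.41, 0.022, 0, 0, -0.037, 0.02, 0.546, 0.029, 0, 0, -0.05, 0.025, 0.676, 0.036, 0, 0, -0.062, 0.03, 0.791, 0.042, 0, 0, -0.072, 0.033, 0.88, 0.046, 0, 0, -0.08, 0.035, 0.936, 0.049, 0, 0, -0.085, 0.036, 0.956, 0.05, 0, 0, -0.087],
)

```text
t: 6.15
eef_pos: [543.6, 401.3, 149.2]
ee_rot: [-0.001, 0.016, 1.0, -0.0]
wrist_force: [-0.5, -0.7, -1.6]
grip_width: 25.8
```

Emit:
drive_tool(
  motion=[0, 0, 0.014, 0, 0, 0, 0, 0, 0.056, 0, 0, 0, 0, 0, 0.119, 0, 0, 0, 0, 0, 0.197, 0, 0, 0, 0, 0, 0.28, 0, 0, 0, 0, 0, 0.358, 0, 0, 0, 0, 0, 0.421, 0, 0, 0, 0, 0, 0.463, 0, 0, 0, 0, 0, 0.477, 0, 0, 0, 0, 0, 0.477, 0, 0, 0],
)

```text
t: 7.4
eef_pos: [544.8, 400.1, 7.6]
ee_rot: [0.0, 0.017, 1.0, 0.0]
wrist_force: [0.0, -0.7, 2.2]
grip_width: 26.0
```

Emit:
drive_tool(
  motion=[0, 0, 0, 0, 0, 0, 0, 0, 0, 0, 0, 0, 0, 0, 0, 0, 0, 0, 0, 0, -0.031, 0, 0, 0, 0, 0, -0.119, 0, 0, 0, 0, 0, -0.25, 0, 0, 0, 0, 0, -0.405, 0, 0, 0, 0, 0, -0.56, 0, 0, 0, 0, 0, -0.691, 0, 0, 0, 0, 0, -0.779, 0, 0, 0, 0, 0, -0.81, 0, 0, 0],
  fingers=55,
)

```text
t: 8.78
eef_pos: [545.2, 400.5, 252.5]
ee_rot: [0.001, 0.017, 1.0, 0.001]
wrist_force: [0.8, 0.5, 0.3]
grip_width: 55.0
```

Run:
```python
import plan
T=plan.tool
plan.go(([530,105,300],T(88.5),11))
plan.go(([525,-170,300],T(89.4),9))
```

```text
[0.0, -0.02, -0.003, 0.0, 0.0, 0.0, 0.001, -0.078, -0.013, 0.0, 0.0, -0.001, 0.003, -0.17, -0.029, 0.0, 0.0, -0.002, 0.005, -0.288, -0.049, 0.0, 0.0, -0.003, 0.007, -0.422, -0.072, 0.0, 0.0, -0.004, 0.009, -0.562, -0.095, 0.0, 0.0, -0.005, 0.011, -0.697, -0.118, 0.0, 0.0, -0.006, 0.013, -0.815, -0.138, 0.0, 0.0, -0.007, 0.014, -0.907, -0.154, 0.0, 0.0, -0.008, 0.015, -0.965, -0.163, 0.0, 0.0, -0.009, 0.015, -0.985, -0.167, 0.0, 0.0, -0.009]
[0.0, -0.028, 0.0, 0.0, 0.0, -0.001, -0.001, -0.107, 0.0, 0.0, 0.0, -0.002, -0.002, -0.229, 0.0, 0.0, 0.0, -0.005, -0.003, -0.379, 0.0, 0.0, 0.0, -0.008, -0.004, -0.538, 0.0, 0.0, 0.0, -0.012, -0.005, -0.687, 0.0, 0.0, 0.0, -0.015, -0.006, -0.809, 0.0, 0.0, 0.0, -0.018, -0.007, -0.889, 0.0, 0.0, 0.0, -0.019, -0.007, -0.916, 0.0, 0.0, 0.0, -0.02]
```

Emit:
drive_tool(
  motion=[0, -0.02, -0.003, 0, 0, 0, 0.001, -0.078, -0.013, 0, 0, -0.001, 0.003, -0.17, -0.029, 0, 0, -0.002, 0.005, -0.288, -0.049, 0, 0, -0.003, 0.007, -0.422, -0.072, 0, 0, -0.004, 0.009, -0.562, -0.095, 0, 0, -0.005, 0.011, -0.697, -0.118, 0, 0, -0.006, 0.013, -0.815, -0.138, 0, 0, -0.007, 0.014, -0.907, -0.154, 0, 0, -0.008, 0.015, -0.965, -0.163, 0, 0, -0.009, 0.015, -0.985, -0.167, 0, 0, -0.009],
)

```text
t: 10.15
eef_pos: [529.8, 103.2, 300.1]
ee_rot: [-0.0, 0.014, 1.0, 0.0]
wrist_force: [0.1, 0.7, -0.6]
grip_width: 55.0
```

Emit:
drive_tool(
  motion=[0, -0.028, 0, 0, 0, -0.001, -0.001, -0.107, 0, 0, 0, -0.002, -0.002, -0.229, 0, 0, 0, -0.005, -0.003, -0.379, 0, 0, 0, -0.008, -0.004, -0.538, 0, 0, 0, -0.012, -0.005, -0.687, 0, 0, 0, -0.015, -0.006, -0.809, 0, 0, 0, -0.018, -0.007, -0.889, 0, 0, 0, -0.019, -0.007, -0.916, 0, 0, 0, -0.02],
)

```text
t: 11.28
eef_pos: [524.9, -170.8, 299.7]
ee_rot: [-0.0, 0.006, 1.0, -0.0]
wrist_force: [-0.3, 1.0, 0.1]
grip_width: 54.9
```

Run:
```python
from h import *
P,im,d=grab('wrist');cv2.imwrite('pics/w2.png',im);print(np.array(P['pose'])[:3,3].round(1))
P,im,d=grab('scene')
```

```text
[ 455.8 -168.8  461.4]
```

View pics/w2.png

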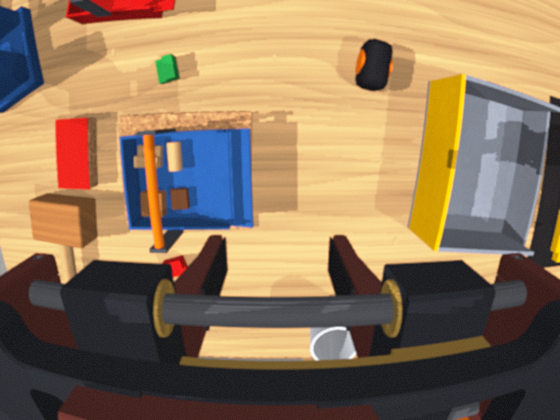

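The wrist view shows the bar from (147,138) to (158,245), four offcuts in the tray, and the outside of the bin's yellow wall at cols 410–465.

Run:
```python
from m2 import *
P,im,d=load('wrist');r=wrist_rays(P);T=np.array(P['pose']);r=r@T[:3,:3].T
def pl(vu,z):
    q=r[vu[:,0],vu[:,1]];return (T[:3,3]+q*((z-T[2,3])/q[:,2])[:,None])[:,:2]
h=cv2.cvtColor(im,cv2.COLOR_BGR2HSV).astype(int);H,S,V=h[...,0],h[...,1],h[...,2]
X=wcloud(P,cv2.medianBlur(d,5));z=X[...,2]
og=(H>5)&(H<20)&(S>200)&(V>120);og[:,:135]=0;og[:,175:]=0;og[:130]=0;og[250:]=0;og=comp(og)
p=pl(np.argwhere(og),122);print('bar',rect(p),pca(p),'z top',np.percentile(z[og],[5,50,90]).round(1), 'cloud',np.median(X[og],axis=0).round(1))
ye=(H>20)&(H<34)&(S>170);ye[:,:400]=0;ye[:,475:]=0;ye[:65]=0;ye[252:]=0;ye=comp(ye)
e=np.array([[v,np.where(ye[v])[0].max()] for v in np.unique(np.where(ye)[0])][5:-8])
p=pl(e,100);c,w,t=pca(p);print('rim inner',c,w,t,np.std((p-c)@[-w[1],w[0]]),c+w*t[0],c+w*t[1])
q=X[ye&(z<90)&(z>30)];print('outer face cloud',pca(q[:,:2]))
q=X[ye&(z>94)&(z<106)];print('rim cloud',pca(q[:,:2]),np.median(q[:,2]))
bl=(H>100)&(H<125)&(S>120);bl[:,:115]=0;bl[:,262:]=0;bl[:115]=0;bl[240:]=0;bl=comp(bl)
# lip tip = right edge of blue
e=np.array([[v,np.where(bl[v])[0].max()] for v in range(140,222)]);p=pl(e,10+41);c,w,t=pca(p);print('lip tip',c,w,t)
co=(z>6)&(z<14)&(H<22)&(S>70);co[:,:100]=0;co[:,262:]=0;co[:105]=0;co[240:]=0;print('cork z',np.median(z[co]),rect(pl(np.argwhere(comp(co)),10)))
print('bench z',np.median(z[200:220,330:390]))
P,im,X,H,S,V=prep('scene');x,y,z=X[...,0],X[...,1],X[...,2]
m=comp((z>12)&(z<35)&(x>350)&(x<750)&(y>320)&(y<480));print('stick on mat',rect(onplane(P,np.argwhere(m)[:,::-1],22)),np.median(z[m]))
```

```text
bar (array([ 528.7, -310. ]), array([129.3,  12.9]), 0.7) (array([ 527.7, -309.5]), array([1.   , 0.006]), array([-62.3,  64.4])) z top [123.3 126.7 127.3] cloud [ 527.6 -307.3  126.7]
rim inner [495.3  50.8] [ 0.995 -0.102] [-101.9  104.2] 0.5788042713440947 [393.9095  61.1938] [598.979   40.1716]
outer face cloud (array([497.1,  46.5]), array([ 0.995, -0.104]), array([-109.3,  112.6]))
rim cloud (array([498.2,  48. ]), array([ 0.995, -0.104]), array([-110.5,  112.3])) 99.091517285241
lip tip [ 529.7 -204.5] [1.    0.003] [-51.4  52.9]
cork z 9.430377151348154 (array([ 449.7, -303.2]), array([199.9,  29.3]), 89.2)
bench z -0.16021597682293987
stick on mat (array([544.2, 400.2]), array([ 31.8, 303.9]), 88.0) 22.203430887564537
```

Run:
```python
import plan
T=plan.tool
plan.go(([528,-309.7,200],T(90.4),6),([528,-309.7,103.3],T(90.4),6))
plan.go(([528,-309.7,103.3],T(90.4),4),([528,-309.7,128.3],T(90.4),6))
```

```text
[-0.001, -0.031, 0.022, 0.0, 0.0, -0.001, -0.004, -0.116, 0.083, 0.0, 0.0, -0.006, -0.007, -0.233, 0.167, 0.0, 0.0, -0.011, -0.011, -0.349, 0.25, 0.0, 0.0, -0.017, -0.014, -0.435, 0.311, 0.0, 0.0, -0.021, -0.015, -0.466, 0.334, 0.0, 0.0, -0.022, -0.015, -0.466, 0.355, 0.0, 0.0, -0.022, -0.015, -0.466, 0.414, 0.0, 0.0, -0.022, -0.015, -0.466, 0.495, 0.0, 0.0, -0.022, -0.015, -0.466, 0.575, 0.0, 0.0, -0.022, -0.015, -0.466, 0.634, 0.0, 0.0, -0.022, -0.015, -0.466, 0.656, 0.0, 0.0, -0.022]
[0.0, 0.0, 0.0, 0.0, 0.0, 0.0, 0.0, 0.0, 0.0, 0.0, 0.0, 0.0, 0.0, 0.0, 0.0, 0.0, 0.0, 0.0, 0.0, 0.0, 0.0, 0.0, 0.0, 0.0, 0.0, 0.0, -0.006, 0.0, 0.0, 0.0, 0.0, 0.0, -0.021, 0.0, 0.0, 0.0, 0.0, 0.0, -0.042, 0.0, 0.0, 0.0, 0.0, 0.0, -0.063, 0.0, 0.0, 0.0, 0.0, 0.0, -0.078, 0.0, 0.0, 0.0, 0.0, 0.0, -0.083, 0.0, 0.0, 0.0]
```

Emit:
drive_tool(
  motion=[-0.001, -0.031, 0.022, 0, 0, -0.001, -0.004, -0.116, 0.083, 0, 0, -0.006, -0.007, -0.233, 0.167, 0, 0, -0.011, -0.011, -0.349, 0.25, 0, 0, -0.017, -0.014, -0.435, 0.311, 0, 0, -0.021, -0.015, -0.466, 0.334, 0, 0, -0.022, -0.015, -0.466, 0.355, 0, 0, -0.022, -0.015, -0.466, 0.414, 0, 0, -0.022, -0.015, -0.466, 0.495, 0, 0, -0.022, -0.015, -0.466, 0.575, 0, 0, -0.022, -0.015, -0.466, 0.634, 0, 0, -0.022, -0.015, -0.466, 0.656, 0, 0, -0.022],
)

```text
t: 12.88
eef_pos: [527.7, -308.7, 102.0]
ee_rot: [-0.001, -0.004, 1.0, 0.0]
wrist_force: [0.5, -0.6, -0.1]
grip_width: 54.6
```

Emit:
drive_tool(
  motion=[0, 0, 0, 0, 0, 0, 0, 0, 0, 0, 0, 0, 0, 0, 0, 0, 0, 0, 0, 0, 0, 0, 0, 0, 0, 0, -0.006, 0, 0, 0, 0, 0, -0.021, 0, 0, 0, 0, 0, -0.042, 0, 0, 0, 0, 0, -0.063, 0, 0, 0, 0, 0, -0.078, 0, 0, 0, 0, 0, -0.083, 0, 0, 0],
  fingers=0,
)

```text
t: 14.12
eef_pos: [528.2, -309.8, 128.6]
ee_rot: [0.0, -0.003, 1.0, -0.0]
wrist_force: [-0.1, -0.1, -4.2]
grip_width: 10.9
```

Run:
```python
from m2 import *
o=bot.get_obs();print(o['eef_pos'],o['wrist_force'],o['torque'],o['joint_positions'])
for n in('scene','side'):
  P,im,d=grab(n);P,im,X,H,S,V=prep(n);x,y,z=X[...,0],X[...,1],X[...,2]
  m=(H>105)&(H<125)&(S>120)&(x>440)&(x<610)&(y>-400)&(y<-190)&(z>20);p=X[m]
  print(n,np.percentile(p,[2,98],axis=0).round().tolist())
  # side wall tops
  for a,b in((-375,-350),(-340,-310),(-300,-270),(-260,-235),(-210,-200)):
    q=p[(p[:,1]>a)&(p[:,1]<b)];print(a,b,len(q),np.percentile(q[:,2],97).round(1) if len(q) else 0)
```

```text
[ 528.1770167  -309.80117732  128.58580883] [-0.10860462 -0.11899505 -4.21479339] [ 0.01988185 -0.04551948  0.01052582] [ 0.11087214  0.50501085  0.42789406  1.81923342 -0.2651953   0.87331944
  2.24073825]
scene [[466.0, -371.0, 39.0], [587.0, -210.0, 80.0]]
-375 -350 53 82.6
-340 -310 29 45.5
-300 -270 312 75.4
-260 -235 290 80.7
-210 -200 19 77.3
side [[462.0, -382.0, 38.0], [589.0, -213.0, 83.0]]
-375 -350 162 81.0
-340 -310 244 126.6
-300 -270 453 82.7
-260 -235 355 78.5
-210 -200 12 76.4
```

```bash
cat > tip.py <<'E'
import numpy as np, plan
from plan import tool,get
YAW=84.1
bx=-np.array([np.cos(np.radians(YAW)),np.sin(np.radians(YAW)),0]);Z=np.array([0,0,1.])
P=np.array([499.5,45.5,100]);G=18.7
def pose(th,lean,dx=0,dz=0,dr=0,p=P):
    """bar on its arc round pivot; tcp pose. th,lean deg"""
    a=np.radians(th)+np.arctan2(81,75);rr=np.hypot(81,75)+dr
    bar=p+(rr*np.cos(a)+dx)*bx+(rr*np.sin(a)+dz)*Z
    r=tool(YAW,lean);return bar+r.apply([0,0,G]),r
E
python3 - <<'E'
from tip import *
p,r=pose(0,0,6,20);print(p.round(1))
plan.go((p,r,12))
p1,r=pose(0,0,5,4);plan.go((p,r,1),(p1,r,6),(p1,r,1))
E
```

```text
[491.2 -35.1 182.3]
[0.002, 0.016, -0.003, 0.0, 0.0, 0.002, 0.008, 0.061, -0.012, 0.0, 0.0, 0.009, 0.017, 0.134, -0.026, 0.0, 0.0, 0.02, 0.029, 0.229, -0.045, 0.0, 0.0, 0.035, 0.043, 0.34, -0.067, 0.0, 0.0, 0.052, 0.058, 0.458, -0.09, 0.0, 0.0, 0.07, 0.073, 0.577, -0.114, 0.0, 0.0, 0.088, 0.088, 0.687, -0.135, 0.0, 0.0, 0.105, 0.1, 0.782, -0.154, 0.0, 0.0, 0.119, 0.109, 0.855, -0.168, 0.0, 0.0, 0.13, 0.115, 0.901, -0.177, 0.0, 0.0, 0.137, 0.117, 0.916, -0.18, 0.0, 0.0, 0.14]
[0.0, 0.0, 0.0, 0.0, 0.0, 0.0, 0.0, 0.001, 0.003, 0.0, 0.0, 0.0, 0.0, 0.001, 0.013, 0.0, 0.0, 0.0, 0.0, 0.002, 0.026, 0.0, 0.0, 0.0, 0.0, 0.003, 0.04, 0.0, 0.0, 0.0, 0.0, 0.003, 0.049, 0.0, 0.0, 0.0, 0.0, 0.004, 0.053, 0.0, 0.0, 0.0, 0.0, 0.004, 0.053, 0.0, 0.0, 0.0]
```

Emit:
drive_tool(
  motion=[0.002, 0.016, -0.003, 0, 0, 0.002, 0.008, 0.061, -0.012, 0, 0, 0.009, 0.017, 0.134, -0.026, 0, 0, 0.02, 0.029, 0.229, -0.045, 0, 0, 0.035, 0.043, 0.34, -0.067, 0, 0, 0.052, 0.058, 0.458, -0.09, 0, 0, 0.07, 0.073, 0.577, -0.114, 0, 0, 0.088, 0.088, 0.687, -0.135, 0, 0, 0.105, 0.1, 0.782, -0.154, 0, 0, 0.119, 0.109, 0.855, -0.168, 0, 0, 0.13, 0.115, 0.901, -0.177, 0, 0, 0.137, 0.117, 0.916, -0.18, 0, 0, 0.14],
)

```text
t: 15.72
eef_pos: [490.6, -33.5, 182.3]
ee_rot: [-0.0, 0.051, 0.999, 0.0]
wrist_force: [-0.7, -0.2, -4.9]
grip_width: 11.6
```

Run:
```python
from m2 import *
o=bot.get_obs();print(o['eef_pos'],o['wrist_force'],o['torque'],o['joint_positions'])
P,im,d=grab('wrist');cv2.imwrite('pics/w3.png',im);a=im
P,im,d=grab('side')
cv2.imwrite('pics/c3.png',np.hstack([a[:260,100:460],cv2.resize(im[120:330,180:400],None,fx=1.24,fy=1.238)[:260]]))
P,im,X,H,S,V=prep('side');x,y,z=X[...,0],X[...,1],X[...,2]
m=(H>105)&(H<125)&(S>120)&(x>410)&(x<580)&(y>-150)&(y<90)&(z>70);p=X[m]
print(np.percentile(p,[2,98],axis=0).round().tolist())
t=(p[:,:2]-[491.2,-35.1])@[-.103,-.995]
for k in range(-110,80,15):
    q=p[(t>k)&(t<k+15)];print(k,len(q),np.percentile(q[:,2],97).round(1) if len(q) else 0)
```

```text
[490.59141274 -33.4722686  182.34081177] [-0.68904956 -0.20383742 -4.86824194] [-0.03062771 -0.08928467 -0.04040682] [-0.43106413  0.23172569  0.43409496  2.05004054 -0.12626701  0.8845392
  1.54274546]
[[421.0, -110.0, 92.0], [553.0, 67.0, 136.0]]
-110 80 130.4
-95 75 128.7
-80 18 138.4
-65 193 132.4
-50 280 128.0
-35 251 116.4
-20 78 180.9
-5 93 165.4
10 84 134.2
25 48 131.1
40 37 131.6
55 214 135.8
70 394 132.5
```

View pics/c3.png

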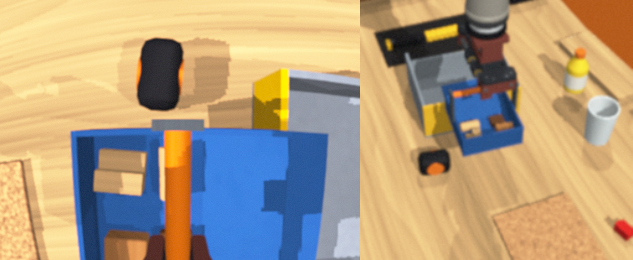

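The left crop shows the lip over the yellow rim and the offcuts at the tray's rear. The right crop shows the stick lying on the mat.

Emit:
drive_tool(
  motion=[0, 0, 0, 0, 0, 0, 0, 0.001, 0.003, 0, 0, 0, 0, 0.001, 0.013, 0, 0, 0, 0, 0.002, 0.026, 0, 0, 0, 0, 0.003, 0.04, 0, 0, 0, 0, 0.003, 0.049, 0, 0, 0, 0, 0.004, 0.053, 0, 0, 0, 0, 0.004, 0.053, 0, 0, 0],
)

```text
t: 16.82
eef_pos: [491.2, -33.9, 166.2]
ee_rot: [-0.0, 0.052, 0.999, -0.0]
wrist_force: [-0.8, 0.5, -4.4]
grip_width: 11.2
```

Run:
```python
from tip import *
p1,r=pose(0,0,5,0);p2,r=pose(0,0,5,-2)
plan.go((p1,r,2),(p2,r,2))
```

```text
[0.0, 0.0, 0.007, 0.0, 0.0, 0.0, 0.0, 0.0, 0.013, 0.0, 0.0, 0.0, 0.0, 0.0, 0.017, 0.0, 0.0, 0.0, 0.0, 0.0, 0.02, 0.0, 0.0, 0.0]
```

Emit:
drive_tool(
  motion=[0, 0, 0.007, 0, 0, 0, 0, 0, 0.013, 0, 0, 0, 0, 0, 0.017, 0, 0, 0, 0, 0, 0.02, 0, 0, 0],
)

```text
t: 17.32
eef_pos: [491.2, -35.3, 160.6]
ee_rot: [0.0, 0.052, 0.999, -0.001]
wrist_force: [-2.8, -6.7, 4.0]
grip_width: 11.4
```

Run:
```python
from tip import *
p1,r=pose(0,0,3,-.5);p2,r=pose(0,0,2,-.5)
plan.go((p1,r,2),(p2,r,2))
```

```text
[0.0, 0.003, -0.003, 0.0, 0.0, 0.0, 0.0, 0.006, -0.005, 0.0, 0.0, 0.0, 0.0, 0.008, -0.005, 0.0, 0.0, 0.0, 0.0, 0.01, -0.005, 0.0, 0.0, 0.0]
```

Emit:
drive_tool(
  motion=[0, 0.003, -0.003, 0, 0, 0, 0, 0.006, -0.005, 0, 0, 0, 0, 0.008, -0.005, 0, 0, 0, 0, 0.01, -0.005, 0, 0, 0],
)

```text
t: 17.82
eef_pos: [491.9, -32.4, 162.3]
ee_rot: [0.001, 0.052, 0.999, -0.001]
wrist_force: [-2.5, -6.6, 4.2]
grip_width: 10.9
```

Run:
```python
from m2 import *
o=bot.get_obs();print(o['eef_pos'],o['wrist_force'],o['torque'])
P,im,d=grab('side');a=cv2.resize(im[140:300,180:380],None,fx=3,fy=3,interpolation=cv2.INTER_CUBIC);cv2.imwrite('pics/c4.png',a)
P,im,X,H,S,V=prep('side');x,y,z=X[...,0],X[...,1],X[...,2]
m=(H>105)&(H<125)&(S>120)&(x>410)&(x<580)&(y>-150)&(y<90)&(z>60);p=X[m]
t=(p[:,:2]-o['eef_pos'][:2])@[-.103,-.995]
for k in range(-110,80,15):
    q=p[(t>k)&(t<k+15)];print(k,len(q),np.percentile(q[:,2],97).round(1) if len(q) else 0)
```

```text
[491.92499653 -32.41919198 162.33144686] [-2.5037541  -6.58254503  4.21563662] [-1.52620777  0.37564863 -0.0148532 ]
-110 60 110.8
-95 98 109.4
-80 8 120.1
-65 146 116.1
-50 268 105.1
-35 261 105.9
-20 79 152.6
-5 87 157.3
10 99 120.8
25 44 111.6
40 37 111.7
55 92 116.1
70 491 113.6
```

View pics/c4.png

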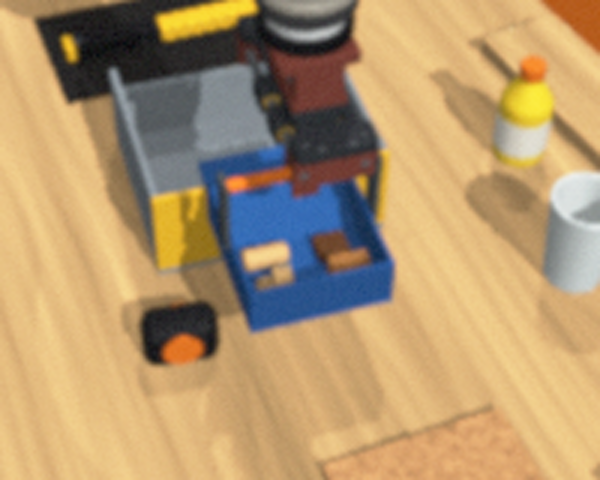

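Run:
```python
from tip import *
p1,r=pose(0,0,0,-1);p2,r=pose(0,0,-1,-1)
plan.go((p1,r,2),(p2,r,2))
```

```text
[0.0, 0.003, 0.001, 0.0, 0.0, 0.0, 0.0, 0.006, 0.002, 0.0, 0.0, 0.0, 0.0, 0.008, 0.002, 0.0, 0.0, 0.0, 0.0, 0.01, 0.002, 0.0, 0.0, 0.0]
```

Emit:
drive_tool(
  motion=[0, 0.003, 0.001, 0, 0, 0, 0, 0.006, 0.002, 0, 0, 0, 0, 0.008, 0.002, 0, 0, 0, 0, 0.01, 0.002, 0, 0, 0],
)

```text
t: 18.38
eef_pos: [492.5, -31.4, 162.3]
ee_rot: [0.001, 0.053, 0.999, -0.001]
wrist_force: [-3.4, -12.8, 9.4]
grip_width: 11.3
```

```bash
cat >> tip.py <<'E'
def tip(t0,t1,n,dx=0,dz=-1,lean=lambda t:.4*t):
    plan.rows([pose(t,lean(t),dx,dz) for t in np.linspace(t0,t1,n+1)[1:]])
E
python3 - <<'E'
from tip import *
tip(0,30,9)
E
```

```text
[0.0, 0.011, -0.015, 0.03, 0.0, 0.0, 0.0, 0.026, -0.028, 0.059, 0.0, 0.0, 0.0, 0.043, -0.04, 0.089, 0.0, 0.0, 0.0, 0.06, -0.051, 0.119, 0.0, 0.0, 0.0, 0.077, -0.061, 0.148, 0.0, 0.0, 0.0, 0.095, -0.07, 0.178, 0.0, 0.0, 0.0, 0.114, -0.078, 0.207, 0.0, 0.0, 0.0, 0.133, -0.085, 0.237, 0.0, 0.0, 0.0, 0.152, -0.091, 0.267, 0.0, 0.0]
```

Emit:
drive_tool(
  motion=[0, 0.011, -0.015, 0.03, 0, 0, 0, 0.026, -0.028, 0.059, 0, 0, 0, 0.043, -0.04, 0.089, 0, 0, 0, 0.06, -0.051, 0.119, 0, 0, 0, 0.077, -0.061, 0.148, 0, 0, 0, 0.095, -0.07, 0.178, 0, 0, 0, 0.114, -0.078, 0.207, 0, 0, 0, 0.133, -0.085, 0.237, 0, 0, 0, 0.152, -0.091, 0.267, 0, 0],
)

```text
t: 19.5
eef_pos: [497.4, 14.0, 190.8]
ee_rot: [-0.005, 0.053, 0.993, -0.107]
wrist_force: [-3.6, -10.4, 17.3]
grip_width: 11.2
```

```bash
python3 - <<'E'
from m2 import *
import plan
o=bot.get_obs();print(o['eef_pos'],o['ee_rot'],plan.get()[0].round(1),plan.get()[1].as_quat().round(3),o['wrist_force'],o['joint_positions'].round(2))
P,im,d=grab('side');a=cv2.resize(im[120:300,180:400],None,fx=2.6,fy=2.6,interpolation=cv2.INTER_CUBIC);cv2.imwrite('pics/c5.png',a)
E
python3 - <<'E'
from tip import *
tip(30,65,10)
E
```

```text
[497.39372992  13.9708033  190.75316212] [-0.00478064  0.05280996  0.99288385 -0.10662984] [496.5  17.4 188.5] [ 0.051  0.993 -0.105 -0.005] [ -3.58612024 -10.40914739  17.27158595] [-0.67  0.27  0.45  2.01  0.11  0.96  1.17]
[0.0, 0.019, -0.008, 0.031, 0.0, 0.0, 0.0, 0.039, -0.016, 0.062, 0.0, 0.0, 0.0, 0.059, -0.022, 0.093, 0.0, 0.0, 0.0, 0.079, -0.027, 0.124, 0.0, 0.0, 0.0, 0.1, -0.031, 0.155, 0.0, 0.0, 0.0, 0.121, -0.033, 0.186, 0.0, 0.0, 0.0, 0.142, -0.034, 0.217, 0.0, 0.0, 0.0, 0.163, -0.034, 0.249, 0.0, 0.0, 0.0, 0.184, -0.033, 0.28, 0.0, 0.0, 0.0, 0.204, -0.03, 0.311, 0.0, 0.0]
```

View pics/c5.png

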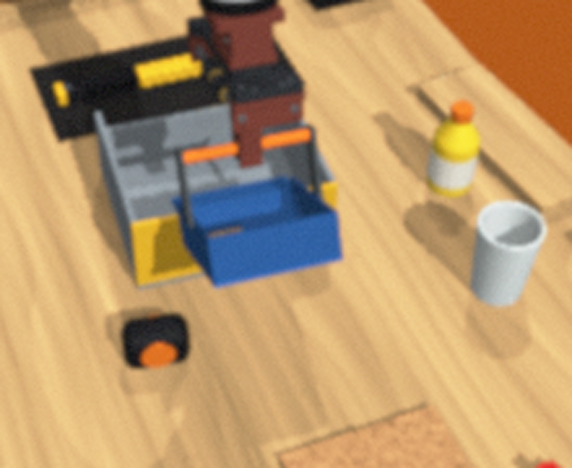

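```bash
python3 - <<'E'
from tip import *
p,r=pose(30,12,0,-1);plan.put(*plan.get())
tip(30,65,10,1.5,0)
E
python3 - <<'E'
E
```

```text
[0.0, -0.18, 0.065, -0.28, 0.0, 0.0, 0.0, -0.163, 0.053, -0.249, 0.0, 0.0, 0.0, -0.145, 0.042, -0.218, 0.0, 0.0, 0.0, -0.126, 0.032, -0.187, 0.0, 0.0, 0.0, -0.107, 0.023, -0.156, 0.0, 0.0, 0.0, -0.088, 0.016, -0.125, 0.0, 0.0, 0.0, -0.067, 0.01, -0.094, 0.0, 0.0, 0.0, -0.047, 0.005, -0.062, 0.0, 0.0, 0.0, -0.026, 0.002, -0.031, 0.0, 0.0, 0.0, -0.006, -0.001, 0.0, 0.0, 0.0]
```

Run:
```python
from tip import *
plan.put(*pose(30,12,0,-1))
tip(30,65,10,1.5,0)
```

```text
[0.0, 0.014, -0.011, 0.031, 0.0, 0.0, 0.0, 0.033, -0.019, 0.062, 0.0, 0.0, 0.0, 0.053, -0.025, 0.093, 0.0, 0.0, 0.0, 0.074, -0.03, 0.124, 0.0, 0.0, 0.0, 0.094, -0.034, 0.156, 0.0, 0.0, 0.0, 0.115, -0.036, 0.187, 0.0, 0.0, 0.0, 0.136, -0.037, 0.218, 0.0, 0.0, 0.0, 0.157, -0.037, 0.249, 0.0, 0.0, 0.0, 0.178, -0.035, 0.28, 0.0, 0.0, 0.0, 0.199, -0.032, 0.311, 0.0, 0.0]
```

Emit:
drive_tool(
  motion=[0, 0.014, -0.011, 0.031, 0, 0, 0, 0.033, -0.019, 0.062, 0, 0, 0, 0.053, -0.025, 0.093, 0, 0, 0, 0.074, -0.03, 0.124, 0, 0, 0, 0.094, -0.034, 0.156, 0, 0, 0, 0.115, -0.036, 0.187, 0, 0, 0, 0.136, -0.037, 0.218, 0, 0, 0, 0.157, -0.037, 0.249, 0, 0, 0, 0.178, -0.035, 0.28, 0, 0, 0, 0.199, -0.032, 0.311, 0, 0],
)

```text
t: 20.8
eef_pos: [504.7, 79.1, 187.4]
ee_rot: [-0.01, 0.05, 0.973, -0.224]
wrist_force: [0.2, 1.4, 12.2]
grip_width: 11.2
```

Run:
```python
from m2 import *
import plan
o=bot.get_obs();print(o['eef_pos'].round(1),plan.get()[0].round(1),o['wrist_force'].round(1),o['torque'].round(2),o['joint_positions'].round(2))
from tip import *
tip(65,100,10,1.5,0)
```

```text
[504.7  79.1 187.4] [502.8  77.4 185.3] [ 0.2  1.4 12.2] [-0.73  0.09 -0.03] [-0.87  0.4   0.45  1.91  0.24  1.11  0.9 ]
[0.0, 0.021, -0.001, 0.031, 0.0, 0.0, 0.0, 0.042, 0.0, 0.062, 0.0, 0.0, 0.0, 0.063, 0.001, 0.093, 0.0, 0.0, 0.0, 0.083, 0.005, 0.125, 0.0, 0.0, 0.0, 0.104, 0.009, 0.156, 0.0, 0.0, 0.0, 0.124, 0.015, 0.187, 0.0, 0.0, 0.0, 0.144, 0.022, 0.218, 0.0, 0.0, 0.0, 0.163, 0.03, 0.249, 0.0, 0.0, 0.0, 0.182, 0.04, 0.28, 0.0, 0.0, 0.0, 0.2, 0.05, 0.311, 0.0, 0.0]
```

Emit:
drive_tool(
  motion=[0, 0.021, -0.001, 0.031, 0, 0, 0, 0.042, 0, 0.062, 0, 0, 0, 0.063, 0.001, 0.093, 0, 0, 0, 0.083, 0.005, 0.125, 0, 0, 0, 0.104, 0.009, 0.156, 0, 0, 0, 0.124, 0.015, 0.187, 0, 0, 0, 0.144, 0.022, 0.218, 0, 0, 0, 0.163, 0.03, 0.249, 0, 0, 0, 0.182, 0.04, 0.28, 0, 0, 0, 0.2, 0.05, 0.311, 0, 0, 0, 0.2, 0.05, 0.311, 0, 0],
)

```text
t: 22.18
eef_pos: [508.9, 127.6, 145.2]
ee_rot: [-0.016, 0.047, 0.939, -0.34]
wrist_force: [2.6, 6.1, 5.8]
grip_width: 10.6
```

Run:
```python
from m2 import *
import plan
o=bot.get_obs();print(o['eef_pos'].round(1),plan.get()[0].round(1),o['wrist_force'].round(1),o['torque'].round(2),o['joint_positions'].round(2))
P,im,d=grab('scene');P,im2,d=grab('side')
cv2.imwrite('pics/c6.png',np.hstack([cv2.resize(im[140:320,260:440],(400,400)),cv2.resize(im2[100:280,180:360],(400,400))]))
```

```text
[508.9 127.6 145.2] [507.7 124.5 145.6] [2.6 6.1 5.8] [ 0.55 -0.37  0.31] [-0.99  0.62  0.44  1.81  0.3   1.23  0.74]
```

View pics/c6.png

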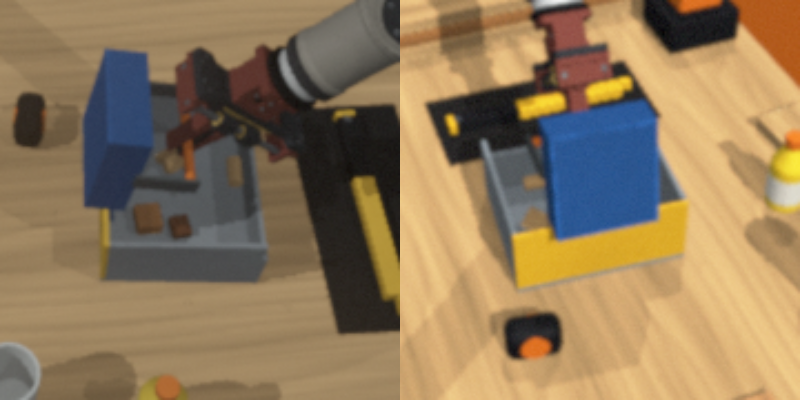

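```bash
python3 - <<'E'
from m2 import *
for n in('scene','side'):
  P,im,X,H,S,V=prep(n);x,y,z=X[...,0],X[...,1],X[...,2]
  b=np.array([510,142]);u=(x-b[0])*-.103+(y-b[1])*-.995;w=(x-b[0])*.995+(y-b[1])*-.103
  m=(abs(u)<92)&(abs(w)<107)&(z>9)&(z<95)&(H<22)&(S>55)
  k,l,st,c=cv2.connectedComponentsWithStats(m.astype(np.uint8))
  for i in range(1,k):
    if st[i,4]>12: print(n,c[i].round(),st[i,4],X[l==i].mean(0).round(),'zmax',np.percentile(z[l==i],95).round(),im[l==i].mean(0).round())
E
python3 - <<'E'
from tip import *
tip(100,65,8,1.5,0)
tip(65,30,8,1.5,0)
tip(30,0,8,1.5,0)
E
```

```text
scene [337. 212.] 103 [455. 148.  25.] zmax 34.0 [57. 76. 93.]
scene [365. 216.] 76 [477. 230.  21.] zmax 26.0 [60. 82. 98.]
scene [326. 238.] 163 [540. 104.  25.] zmax 30.0 [47. 67. 91.]
scene [340. 242.] 83 [552. 144.  17.] zmax 20.0 [39. 51. 70.]
side [240. 181.] 53 [469. 226.  20.] zmax 27.0 [ 80. 110. 134.]
side [240. 199.] 93 [443. 147.  24.] zmax 31.0 [ 80. 117. 144.]
[0.0, -0.025, -0.007, -0.039, 0.0, 0.0, 0.0, -0.051, -0.012, -0.078, 0.0, 0.0, 0.0, -0.077, -0.015, -0.116, 0.0, 0.0, 0.0, -0.103, -0.016, -0.155, 0.0, 0.0, 0.0, -0.129, -0.015, -0.194, 0.0, 0.0, 0.0, -0.155, -0.012, -0.233, 0.0, 0.0, 0.0, -0.181, -0.007, -0.272, 0.0, 0.0, 0.0, -0.206, 0.0, -0.311, 0.0, 0.0]
[0.0, -0.026, 0.003, -0.039, 0.0, 0.0, 0.0, -0.052, 0.008, -0.078, 0.0, 0.0, 0.0, -0.077, 0.015, -0.117, 0.0, 0.0, 0.0, -0.102, 0.024, -0.155, 0.0, 0.0, 0.0, -0.126, 0.034, -0.194, 0.0, 0.0, 0.0, -0.149, 0.047, -0.233, 0.0, 0.0, 0.0, -0.171, 0.062, -0.272, 0.0, 0.0, 0.0, -0.191, 0.078, -0.311, 0.0, 0.0]
[0.0, -0.02, 0.011, -0.033, 0.0, 0.0, 0.0, -0.039, 0.023, -0.067, 0.0, 0.0, 0.0, -0.058, 0.036, -0.1, 0.0, 0.0, 0.0, -0.075, 0.051, -0.133, 0.0, 0.0, 0.0, -0.092, 0.067, -0.167, 0.0, 0.0, 0.0, -0.107, 0.084, -0.2, 0.0, 0.0, 0.0, -0.121, 0.102, -0.233, 0.0, 0.0, 0.0, -0.134, 0.121, -0.267, 0.0, 0.0]
```

Emit:
drive_tool(
  motion=[0, -0.025, -0.007, -0.039, 0, 0, 0, -0.051, -0.012, -0.078, 0, 0, 0, -0.077, -0.015, -0.116, 0, 0, 0, -0.103, -0.016, -0.155, 0, 0, 0, -0.129, -0.015, -0.194, 0, 0, 0, -0.155, -0.012, -0.233, 0, 0, 0, -0.181, -0.007, -0.272, 0, 0, 0, -0.206, 0, -0.311, 0, 0],
)

```text
t: 23.28
eef_pos: [502.1, 76.4, 185.3]
ee_rot: [-0.012, 0.051, 0.973, -0.224]
wrist_force: [0.8, 0.8, -1.0]
grip_width: 11.2
```

Emit:
drive_tool(
  motion=[0, -0.026, 0.003, -0.039, 0, 0, 0, -0.052, 0.008, -0.078, 0, 0, 0, -0.077, 0.015, -0.117, 0, 0, 0, -0.102, 0.024, -0.155, 0, 0, 0, -0.126, 0.034, -0.194, 0, 0, 0, -0.149, 0.047, -0.233, 0, 0, 0, -0.171, 0.062, -0.272, 0, 0, 0, -0.191, 0.078, -0.311, 0, 0],
)

```text
t: 24.28
eef_pos: [496.1, 15.5, 189.3]
ee_rot: [-0.005, 0.051, 0.993, -0.104]
wrist_force: [-0.0, 0.6, -3.2]
grip_width: 11.3
```

Emit:
drive_tool(
  motion=[0, -0.02, 0.011, -0.033, 0, 0, 0, -0.039, 0.023, -0.067, 0, 0, 0, -0.058, 0.036, -0.1, 0, 0, 0, -0.075, 0.051, -0.133, 0, 0, 0, -0.092, 0.067, -0.167, 0, 0, 0, -0.107, 0.084, -0.2, 0, 0, 0, -0.121, 0.102, -0.233, 0, 0, 0, -0.134, 0.121, -0.267, 0, 0],
)

```text
t: 25.28
eef_pos: [491.3, -31.2, 162.4]
ee_rot: [0.0, 0.052, 0.999, 0.001]
wrist_force: [-1.1, -0.6, -1.1]
grip_width: 11.0
```

Run:
```python
from m2 import *
import plan
o=bot.get_obs();print(o['eef_pos'].round(1),plan.get()[0].round(1),o['wrist_force'].round(1),o['torque'].round(2),o['joint_positions'].round(2))
P,im2,d=grab('side');P,im,d=grab('wrist')
cv2.imwrite('pics/c7.png',np.hstack([cv2.resize(im[60:270,100:400],(420,300)),cv2.resize(im2[120:300,180:360],(300,300))]))
```

```text
[491.3 -31.2 162.4] [491.6 -30.7 162.2] [-1.1 -0.6 -1.1] [0.32 0.19 0.01] [-0.42  0.26  0.42  2.07 -0.15  0.84  1.55]
```

View pics/c7.png

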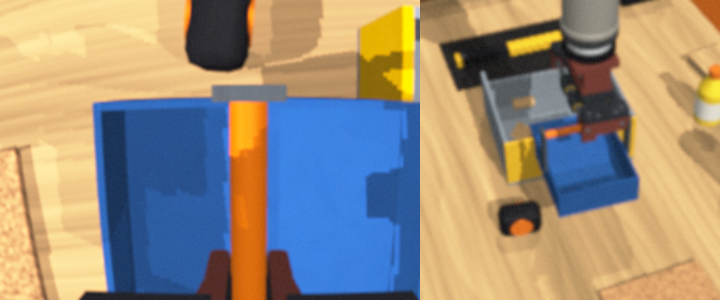

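The tray is empty and level on the rim, and the bin shows the offcuts. Next I unhook it (up and slightly outwards) and check its tilt.

Run:
```python
from tip import *
a,r=pose(0,0,5,8);b,_=pose(0,0,12,30)
plan.go((a,r,4),(b,r,5))
```

```text
[0.0, -0.002, -0.004, 0.0, 0.0, 0.0, 0.0, -0.006, -0.013, 0.0, 0.0, 0.0, 0.0, -0.01, -0.023, 0.0, 0.0, 0.0, 0.0, -0.011, -0.027, 0.0, 0.0, 0.0, 0.0, -0.014, -0.034, 0.0, 0.0, 0.0, 0.0, -0.019, -0.052, 0.0, 0.0, 0.0, 0.0, -0.027, -0.075, 0.0, 0.0, 0.0, 0.0, -0.033, -0.093, 0.0, 0.0, 0.0, 0.0, -0.035, -0.1, 0.0, 0.0, 0.0]
```

Emit:
drive_tool(
  motion=[0, -0.002, -0.004, 0, 0, 0, 0, -0.006, -0.013, 0, 0, 0, 0, -0.01, -0.023, 0, 0, 0, 0, -0.011, -0.027, 0, 0, 0, 0, -0.014, -0.034, 0, 0, 0, 0, -0.019, -0.052, 0, 0, 0, 0, -0.027, -0.075, 0, 0, 0, 0, -0.033, -0.093, 0, 0, 0, 0, -0.035, -0.1, 0, 0, 0],
)

```text
t: 26.5
eef_pos: [490.7, -41.3, 192.9]
ee_rot: [0.0, 0.052, 0.999, 0.0]
wrist_force: [-0.5, 0.4, -3.5]
grip_width: 11.4
```

```bash
cat > lvl.py <<'E'
from m2 import *
# tray level: fit slope of floor (behind the ramp) and of side-wall tops along tray x
o=bot.get_obs();e=np.array(o['eef_pos']);print(e.round(1),o['wrist_force'].round(1),o['torque'].round(2))
q=o['ee_rot'];R_=R.from_quat([q[1],q[2],q[3],q[0]]).as_matrix();bx=-R_[:2,1]/np.linalg.norm(R_[:2,1]);by=np.array([-bx[1],bx[0]])
for n in('side','scene','wrist'):
    P,im,d=grab(n)
    if n=='wrist': X=wcloud(P,cv2.medianBlur(d,5));h=cv2.cvtColor(im,cv2.COLOR_BGR2HSV).astype(int);H,S=h[...,0],h[...,1]
    else: P,im,X,H,S,V=prep(n)
    D=X[...,:2]-e[:2];t=D@bx;w=D@by;z=X[...,2]-(e[2]+18.7-112)
    m=(H>100)&(H<125)&(S>110)&(abs(w)<55)&(t>-15)&(t<62)&(z>-25)&(z<40)
    if m.sum()>50:
        A=np.c_[t[m],w[m],np.ones(m.sum())];c,*_=np.linalg.lstsq(A,z[m],rcond=None)
        r=abs(A@c-z[m])<4;c,*_=np.linalg.lstsq(A[r],z[m][r],rcond=None);print(n,'floor slope deg x,y',np.degrees(c[:2]).round(1),'z0',c[2].round(1),r.sum(),m.sum())
    for a,b in((-75,-55),(-50,-30),(20,40),(45,65)):
        s=(H>100)&(H<125)&(S>110)&(t>a)&(t<b)&(abs(w)<75)&(z>20)&(z<75);print('  ',a,b,s.sum(),np.percentile(z[s],96).round(1) if s.any() else '')
E
python3 lvl.py
```

```text
[490.7 -41.3 192.9] [-0.5  0.4 -3.5] [ 0.06 -0.04  0.01]
side floor slope deg x,y [2.3 0.1] z0 4.8 489 491
   -75 -55 108 43.7
   -50 -30 138 45.2
   20 40 50 45.0
   45 65 45 49.3
scene floor slope deg x,y [1.7 0.5] z0 7.2 471 472
   -75 -55 313 42.4
   -50 -30 152 47.1
   20 40 26 51.5
   45 65 18 52.6
wrist floor slope deg x,y [3.1 0.4] z0 4.5 7803 7803
   -75 -55 3880 33.7
   -50 -30 608 48.1
   20 40 191 52.4
   45 65 192 53.6
```

Run:
```python
from tip import *
r=tool(90.4,-2.5)
f=lambda z:np.array([528,-309.7,z])+r.apply([0,0,G])
plan.go((f(165),r,12))
plan.go((f(165),r,1),(f(126),r,7),(f(122.3),r,3))
plan.rows([(f(122.3),r)]*3)
```

```text
[-0.004, -0.015, 0.003, -0.001, 0.0, -0.002, -0.014, -0.059, 0.01, -0.004, 0.0, -0.009, -0.032, -0.128, 0.022, -0.008, 0.0, -0.02, -0.054, -0.219, 0.038, -0.014, 0.001, -0.035, -0.08, -0.324, 0.057, -0.02, 0.001, -0.052, -0.108, -0.438, 0.076, -0.028, 0.002, -0.07, -0.136, -0.551, 0.096, -0.035, 0.002, -0.088, -0.162, -0.656, 0.115, -0.041, 0.002, -0.105, -0.184, -0.747, 0.13, -0.047, 0.003, -0.119, -0.201, -0.816, 0.142, -0.051, 0.003, -0.131, -0.212, -0.86, 0.15, -0.054, 0.003, -0.138, -0.216, -0.875, 0.153, -0.055, 0.003, -0.14]
[0.0, 0.0, 0.0, 0.0, 0.0, 0.0, 0.0, 0.0, 0.006, 0.0, 0.0, 0.0, 0.0, -0.001, 0.024, 0.0, 0.0, 0.0, 0.0, -0.002, 0.05, 0.0, 0.0, 0.0, 0.0, -0.003, 0.079, 0.0, 0.0, 0.0, 0.0, -0.005, 0.105, 0.0, 0.0, 0.0, 0.0, -0.005, 0.123, 0.0, 0.0, 0.0, 0.0, -0.006, 0.13, 0.0, 0.0, 0.0, 0.0, -0.006, 0.133, 0.0, 0.0, 0.0, 0.0, -0.006, 0.139, 0.0, 0.0, 0.0, 0.0, -0.006, 0.142, 0.0, 0.0, 0.0]
[0.0, 0.0, 0.0, 0.0, 0.0, 0.0, 0.0, 0.0, 0.0, 0.0, 0.0, 0.0, 0.0, 0.0, 0.0, 0.0, 0.0, 0.0]
```

Emit:
drive_tool(
  motion=[-0.004, -0.015, 0.003, -0.001, 0, -0.002, -0.014, -0.059, 0.01, -0.004, 0, -0.009, -0.032, -0.128, 0.022, -0.008, 0, -0.02, -0.054, -0.219, 0.038, -0.014, 0.001, -0.035, -0.08, -0.324, 0.057, -0.02, 0.001, -0.052, -0.108, -0.438, 0.076, -0.028, 0.002, -0.07, -0.136, -0.551, 0.096, -0.035, 0.002, -0.088, -0.162, -0.656, 0.115, -0.041, 0.002, -0.105, -0.184, -0.747, 0.13, -0.047, 0.003, -0.119, -0.201, -0.816, 0.142, -0.051, 0.003, -0.131, -0.212, -0.86, 0.15, -0.054, 0.003, -0.138, -0.216, -0.875, 0.153, -0.055, 0.003, -0.14],
)

```text
t: 28.15
eef_pos: [527.6, -309.5, 146.0]
ee_rot: [-0.0, -0.003, 1.0, 0.022]
wrist_force: [-0.4, 1.0, -3.9]
grip_width: 11.7
```

```bash
python3 lvl.py
```

```text
[ 527.6 -309.5  146. ] [-0.4  1.  -3.9] [ 0.01  0.02 -0.02]
side floor slope deg x,y [1.4 0.1] z0 5.0 993 998
   -75 -55 326 40.7
   -50 -30 56 47.6
   20 40 94 48.6
   45 65 102 48.3
scene floor slope deg x,y [0.8 0.6] z0 6.2 501 508
   -75 -55 266 44.6
   -50 -30 93 47.5
   20 40 24 50.4
   45 65 28 50.9
wrist floor slope deg x,y [1.  0.3] z0 4.9 8195 8195
   -75 -55 4021 38.8
   -50 -30 737 49.9
   20 40 184 51.6
   45 65 210 51.8
```

Level to about 1°. I lower it now.

Emit:
drive_tool(
  motion=[0, 0, 0, 0, 0, 0, 0, 0, 0.006, 0, 0, 0, 0, -0.001, 0.024, 0, 0, 0, 0, -0.002, 0.05, 0, 0, 0, 0, -0.003, 0.079, 0, 0, 0, 0, -0.005, 0.105, 0, 0, 0, 0, -0.005, 0.123, 0, 0, 0, 0, -0.006, 0.13, 0, 0, 0, 0, -0.006, 0.133, 0, 0, 0, 0, -0.006, 0.139, 0, 0, 0, 0, -0.006, 0.142, 0, 0, 0],
)

```text
t: 29.68
eef_pos: [527.9, -308.8, 103.8]
ee_rot: [0.0, -0.003, 1.0, 0.022]
wrist_force: [-0.1, 0.1, -3.0]
grip_width: 11.4
```

Emit:
drive_tool(
  motion=[0, 0, 0.003, 0, 0, 0, 0, 0, 0.006, 0, 0, 0, 0, 0, 0.006, 0, 0, 0],
)

```text
t: 30.05
eef_pos: [528.1, -309.8, 102.6]
ee_rot: [0.001, -0.003, 1.0, 0.021]
wrist_force: [-0.1, -3.2, 1.6]
grip_width: 11.4
```

Contact made (+1.6 N). Next: open and hold, go straight up, then clear away.

Emit:
drive_tool(
  motion=[0, 0, 0.006, 0, 0, 0, 0, 0, 0.006, 0, 0, 0, 0, 0, 0.006, 0, 0, 0, 0, 0, -0.02, 0, 0, 0, 0, 0, -0.08, 0, 0, 0, 0, 0, -0.18, 0, 0, 0, 0, 0, -0.32, 0, 0, 0, 0, 0, -0.46, 0, 0, 0, 0, 0, -0.58, 0, 0, 0, 0, 0, -0.66, 0, 0, 0, 0, 0, -0.7, 0, 0, 0],
  fingers=50,
)

```text
t: 31.42
eef_pos: [528.2, -318.5, 314.5]
ee_rot: [0.001, -0.003, 1.0, 0.021]
wrist_force: [-0.2, -0.8, -0.3]
grip_width: 49.8
```

Emit:
drive_tool(
  motion=[0, 0.04, 0, 0, 0, 0, 0, 0.14, 0, 0, 0, 0, 0, 0.27, 0, 0, 0, 0, 0, 0.38, 0, 0, 0, 0, 0, 0.46, 0, 0, 0, 0, 0, 0.48, 0, 0, 0, 0, 0, 0.48, 0, 0, 0, 0],
)

```text
t: 32.3
eef_pos: [526.6, -173.8, 317.4]
ee_rot: [-0.001, -0.004, 1.0, 0.022]
wrist_force: [-0.3, -1.0, 0.6]
grip_width: 50.0
```

Run:
```python
from m2 import *
w=np.array([455.8,-168.8]);P,im,d=grab('wrist');P,s,d2=grab('scene');grab('side')
cv2.imwrite('pics/c8.png',np.hstack([cv2.resize(im[:260,:],(430,200)),cv2.resize(s[120:360,20:480],(370,200))]) if 0 else np.vstack([im[:255],s[100:365]]))
P,im,d=load('wrist');r=wrist_rays(P);T=np.array(P['pose']);r=r@T[:3,:3].T
h=cv2.cvtColor(im,cv2.COLOR_BGR2HSV).astype(int);H,S,V=h[...,0],h[...,1],h[...,2]
X=wcloud(P,cv2.medianBlur(d,5));z=X[...,2];x,y=X[...,0],X[...,1]
m=(H>5)&(H<20)&(S>190)&(z>112)&(z<135)&(x>430)&(x<620)&(y>-340)&(y<-280);q=r[m];p=T[:3,3]+q*((122-T[2,3])/q[:,2])[:,None];print('bar',rect(p),np.percentile(z[m],[50,90]))
m=(H>100)&(H<125)&(S>110)&(x>475)&(x<580)&(y<-260)&(y>-370)&(z<40);A=np.c_[x[m],y[m],np.ones(m.sum())];c=np.linalg.lstsq(A,z[m],rcond=None)[0];print('floor slopes',np.degrees(c[:2]).round(1),'z',np.median(z[m]))
```

```text
bar (array([ 529.4, -309. ]), array([ 12.6, 130.4]), 89.9) [126.71968679 127.38961465]
floor slopes [-0.1  6.9] z 13.721494172210669
```

View pics/c8.png

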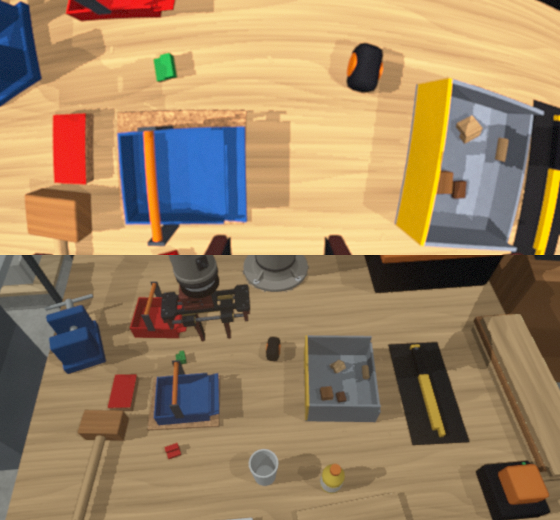

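The tray is empty and upright on the cork pad. All four offcuts are in the bin and the stick is on the mat. The other things look unmoved. I hand it in.

```bash
python3 -c "
from rig import bot
print(bot.get_obs()['t'],bot.job_done())"
```

```text
the job is handed in; nothing more can be done
32.45 None
```

The job is done and handed in at t = 32.45 s, with the gripper clear of everything.

**What I did**
1. I laid the push stick on the black mat.
2. I lifted the tray by its orange bar and hooked its lip on the yellow rim.
3. I tipped the tray about 100° over the rim, with the gripper leaning 40°. All four offcuts landed on the bin floor.
4. I turned the tray back, unhooked it and set it upright on its cork pad.

**Last checks**
- **Tray:** the last pictures show it empty. Its bar is at (529, -309), within about 1 mm of where it started. Its floor is at 14 mm, as it should be on the pad.
- **Offcuts and stick:** all four offcuts show in the bin. The stick lies lengthwise on the mat, centred to about 1 mm when I measured it after release.
- **Everything else:** the other things looked unmoved in the last pictures; I did not measure them.
- **Force:** the readings I took of the wrist force peaked at about 20 N, while tipping.

**Disagreements**
- The estimates of the rim's position differed by about 4 mm between views. I settled it by feeling for contact.
- The tray hung 2 to 3° off level after unhooking, so I corrected it with the gripper before setting it down.
- My last floor-slope fit gave 6.9° in y because its window took in part of the ramp, so I disregarded it.

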